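# Crack a stuck dry-box lid beside the UV curing cabinet

## Task

The adhesive cartridges in the dry box must not see stray ultraviolet, so first push the curing cabinet's door shut until it clicks home on its catch. Then take the dry box's lid by its bar handle, break it free from its tacky gasket without letting it fly wide open, and hold it steady about 3 cm open at its front edge to let the box breathe: finish while still holding the handle like that. Leave the phone, the screwdriver and the small bottle where they lie.

Things in the scene. Friction and masses are not known exactly. Their poses are not given: they have to be found in the camera images.
- uv_cabinet: UV curing cabinet: white steel, fixed, 240 wide, 200 deep, 200 mm high, its open front towards the robot and closed by a grey door with an amber window (234 wide from the hinge, 14 thick, heights 14 to 194 mm). Origin on the bench under the middle of the front opening; x points into the cabinet, y to the left.
- uv_door (a joint): Angle (rad) of the cabinet's door: 0 shut and seated, growing as it opens towards the robot (starts 0.45 to 0.8). Swings almost freely, stays where left. A sprung roller catch resists from 0.075 to 0.03 rad with up to 5 to 7 N at the face point below; under 0.03 rad it pulls the door home to a stop at 0 and keeps it there.
- uv_hinge (a point): Point on the door's upright hinge axis, 100 mm above the bench, fixed to the cabinet, at its front's left (+y) edge as the robot sees it: the free edge is to the right, and the door shuts turning anticlockwise seen from above. Its x axis points into the cabinet, y to the left, z up.
- uv_door_face (a point): Point on the door's outer face, turning with it: 160 mm from the hinge axis along the door, 15 mm out from that axis along the outward normal, 160 mm above the bench. A good place to push with shut fingers from above. Its x axis points inward through the door, y from the free edge to the hinge.
- uv_door_pull (a point): Middle of the door's steel pull: upright bar 10 mm thick, heights 45 to 105 mm, its axis 45 mm out from the hinge axis's plane (30 mm off the face), 216 mm from the hinge, low beside the free edge.
- drybox: Dry box: heavy, fixed aluminium box 180 deep, 250 wide, 92 mm high, black rubber gasket on the rim; aluminium lid 14 mm thick with an amber window, hinged along the far (+x) edge, its two front latches already hanging undone. Origin on the bench under the box's middle; x from the front to the hinge side.
- drybox_lid (a joint): Opening angle (rad) of the dry box's lid: 0 shut, growing as the front edge rises; 0.167 is 30 mm open at the front. The gasket's pull at the handle (with the lid's weight) rises at once to a peak of about 14 to 17 N, eases off over the first 8 mm of opening and is gone; then only the weight (about 4 N at the handle) is left and the lid falls shut if let go.
- drybox_handle (a point): Middle of the lid's bar handle, on the bar's axis, moving with the lid: round steel bar 10 mm thick along the box's y, 100 mm clear between its posts, axis 34 mm above the lid's top (140 mm above the bench when shut), 152 mm in front of the hinge axis and 48 mm above it. x from the front to the hinge side, z up when shut.
- drybox_hinge (a point): Middle of the lid's hinge axis, at the far edge of the box's rim, 92 mm above the bench, fixed to the box; the axis runs along y, x points from the front to the hinge side.
- phone: Black phone lying flat on the bench in front of the machines, crosswise, 72 x 150 x 8 mm, 180 g; origin in the middle of its underside. A bystander.
- screwdriver: Precision screwdriver 120 mm long lying on the bench between the two machines, pointing away from the robot. A bystander.
- dispenser: Small white bottle with a steel cap, 42 mm across and 110 mm high, standing behind the screwdriver; origin in the middle of its underside. A bystander.

How it is judged:
By the outcome, as a careful person would: the job done as asked, in the order asked, and still so for the second after the job is handed in, while the arm keeps its last pose, push and grip.
It also fails if it takes over 64 s, if anything falls off the work surface, if the arm or the gripper's body presses on something with over 40 N, if the wrist force passes 120 N, or if a joint passes its speed limit or range.

## Robot

A 7-joint arm with a two-finger parallel gripper is mounted at the origin on the work surface. World frame = base frame: x ahead of the robot, y to its left, z up, the work surface at z = 0. Lengths are in m, angles in rad, forces in N, time in s.
With the tool pointing down it reaches from about 0.4 to 0.85 m from the base axis. Payload 4.5 kg.
Tool frame: the origin (TCP) lies midway between the tips of the shut fingers; the grasp point (between the pads) lies 19 mm behind it; x points along the fingers, y is the direction in which the jaws open and shut, and the axes are right-handed (so a half turn about x gives the same grasp; the last joint's range is limited). The gripper opens to 88 mm and grips with 3 to 60 N. Pads are 18 mm wide; open, the fingers measure 123 mm over their backs; the gripper's body (75 mm by 187 mm) begins 45 mm behind the grasp point.
Start: joints at [-1.22, 0.689, -0.195, 1.565, 0.157, 0.902, -0.215], TCP at [0.195, 0.594, 0.207] pointing down, gripper open.
Joint ranges: [-3.01, 3.01], [-0.46, 2.08], [-1.47, 1.51], [0.13, 2.56], [-1, 4.14], [0.04, 2.09], [-2.66, 2.66]. Speed limits (rad/s): [2.57, 2.57, 3.14, 3.14, 3.14, 3.14, 3.14].

## Interface

Orientations are given as a unit quaternion [x, y, z, w].
In Python, from plant import r gives the robot as it stands.
- The arm moves only by the tool arm_command, never from a script. Its argument "plan" is a list of rows, each a list of 5 numbers: the finger opening in m, from 0 to 0.0881, then the shift along the tool's x, y, z in m, then the turn about the tool's x in rad. In form: [[grip, dx, dy, dz, roll], ...]. A call has 1 to 12 rows; each row shifts and turns the commanded pose from where the row before left it, along the tool's axes as they then stand; what a row does not reach is not made up. A row lasts 1/8 s, in which the tool goes at most 62.5 mm and 10.7 degrees, less where a joint would pass 70% of its speed; a pose out of reach is approached as far as the arm can. A call is refused whole if a number of a shift passes 0.0625 or a number of a turn 0.188, either way. A call with a gripper value outside its range is refused whole. The fingers move at their own pace and stop on an object; "force" is the grip in N (left out, the last holds). Time passes only in rows, so rows that do not move let the fingers close. It gives the time, the measured TCP pose, the force and the opening at its end, in the units of the state.
- r.get_state(): the state, without advancing time (a new reading comes with each control period).
- r.snapshot(name): name is "scene" or "top" or "wrist"; returns (picture, depth): 480x640x3 uint8, red, green, blue; 480x640 float32, m along the optical axis (not along the pixel's ray), 0 where there is no reading.
- r.calibration(name): a dict with "fx", "fy", "cx", "cy" (pixels), "eye" and "orientation" of the camera in the world; the wrist camera has in their place "mount" (4x4, takes a point from camera to tool coordinates, whose origin is the TCP and whose axes are the tool frame's). Camera axes: x right, y down, z forward; pixel columns grow to the right and rows downward; lengths in m; the calibration is good to about 2 mm. The wrist camera is an equidistant fisheye: a pixel r from the principal point sees the ray r / f radians off the axis. A picture is of the moment at which its call begins: read the wrist's pose just before it. calibration takes no time and is no camera call.
- r.finish_job(): hands the job in, once; it reports no verdict.
The state is a dict: "clock": time; "q": joint angles; "qd": joint speeds; "joint_torque": joint torques, N m; "tool_pos": TCP position; "eef_rot": TCP orientation; "contact_force": force on the tool from outside, world axes, zero at the start; "moment": the same for the moment, N m; "opening": opening from 0.0 (shut) to 1.0 (fully open).
Only numpy, scipy, OpenCV 4.12 (cv2) and the standard library are available. Lean on these libraries where they do the work, as an engineer would, in place of code of your own. Each camera call takes 0.05 s, during which the arm holds its last target.

## Working session

There is one attempt and no reset: what is moved stays moved. The work goes in short steps, Python scripts to look and compute and a tool call to move; the robot and the scene stay as the last step left them, time stands still between calls to the robot, and variables do not carry over. Pictures are saved under pics/ and viewed, and the job is handed in when it is done.

Besides the shell and the picture viewer there is one more tool, called after "Request:" in YAML: its name, and indented under it one key for each argument. arm_command: Moves the arm, as the interface text tells. Its arguments: {"type":"object","properties":{"plan":{"type":"array","items":{"type":"array","items":{"type":"number"}}},"force":{"type":"number"}},"required":["plan"]}

```bash
ls; mkdir -p pics; cat > h.py <<'E'
from plant import r
import numpy as np, cv2
from scipy.spatial.transform import Rotation as R
def snap(n,f):
    im,d=r.snapshot(n); cv2.imwrite(f'pics/{f}.png',im[:,:,::-1]); np.save(f'pics/{f}.npy',d); return im,d
E
python3 - <<'E'
from h import *
s=r.get_state(); print(s)
for n in('scene','top'):
    print(r.calibration(n)); snap(n,n+'0')
print(r.calibration('wrist'))
E
```

```text
pics
{'clock': 0.0, 'q': array([-1.2202065 ,  0.68999093, -0.19453603,  1.56635246,  0.15732052,
        0.9024658 , -0.21510398]), 'qd': array([ 0.00028676,  0.00037884,  0.00025941, -0.00092871, -0.0017775 ,
       -0.00046957,  0.00110591]), 'joint_torque': array([ 5.89352458e-04, -5.27554107e+01, -1.26690332e+00, -1.53428221e+01,
       -5.27124968e-02,  6.71557340e-03,  1.75108448e-04]), 'tool_pos': array([0.19452739, 0.59323323, 0.20570405]), 'eef_rot': array([ 0.11085405,  0.69831708, -0.11213695,  0.6982048 ]), 'contact_force': array([-0.2764699 ,  0.41554237,  0.30919168]), 'moment': array([ 0.00335546,  0.02604659, -0.03467415]), 'opening': 1.0008961422206377}
{'fx': 575.5362513290276, 'fy': 575.5362513290276, 'cx': 329.4870741505565, 'cy': 233.4724099058239, 'eye': array([1.28401984, 0.53178078, 0.7934285 ]), 'orientation': array([ 0.41145477,  0.80451501, -0.38698955, -0.18357466])}
{'fx': 575.1087305950829, 'fy': 575.1087305950829, 'cx': 311.3722478005576, 'cy': 237.32305142218198, 'eye': array([0.48945196, 0.00729575, 1.51984715]), 'orientation': array([-0.70529709,  0.70812457, -0.02872959,  0.01703594])}
{'fx': 371.64829954431775, 'fy': 371.64829954431775, 'cx': 327.8699174623758, 'cy': 241.4852274319909, 'mount': array([[ 1.44892728e-03, -3.14635345e-01,  9.49211515e-01,
        -1.78504367e-01],
       [ 9.99998894e-01,  1.38233653e-04, -1.48063152e-03,
        -6.14079056e-04],
       [ 3.34646033e-04,  9.49212611e-01,  3.14635198e-01,
        -8.25125104e-02],
       [ 0.00000000e+00,  0.00000000e+00,  0.00000000e+00,
         1.00000000e+00]])}
```

View pics/scene0.png

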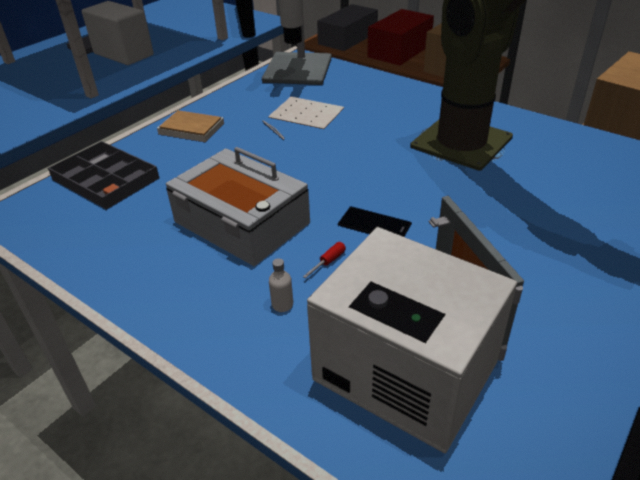

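View pics/top0.png

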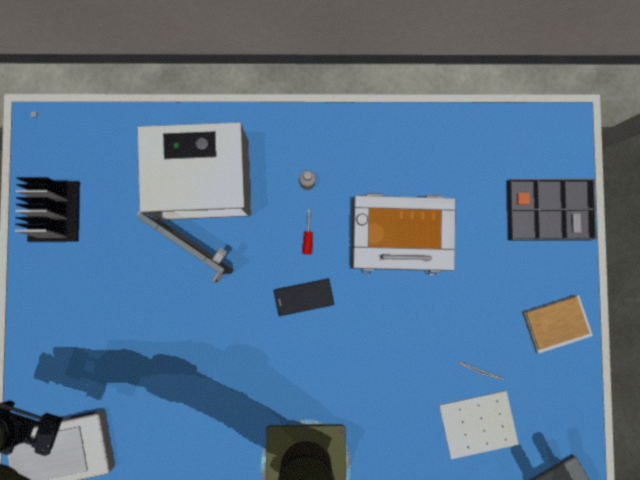

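```bash
cat >> h.py <<'E'
def cloud(n,f):
    d=np.load(f'pics/{f}.npy'); c=r.calibration(n)
    v,u=np.mgrid[0:480,0:640]
    p=np.dstack([(u-c['cx'])/c['fx']*d,(v-c['cy'])/c['fy']*d,d])
    return p@R.from_quat(c['orientation']).as_matrix().T+c['eye']
E
python3 - <<'E'
from h import *
P=cloud('top','top0')
def rect(box,z0,z1,nm):
    u0,u1,v0,v1=box; p=P[v0:v1,u0:u1].reshape(-1,3); m=(p[:,2]>z0)&(p[:,2]<z1); p=p[m]
    q=cv2.minAreaRect((p[:,:2]*1000).astype(np.float32)); print(nm,len(p),q,p[:,2].mean(),np.median(p[:,2])); print(cv2.boxPoints(q).round(0).tolist())
print('bench',np.median(P[330:400,420:440,2]))
rect((120,260,110,230),0.197,0.215,'cab')
rect((140,240,205,290),0.18,0.197,'door')
rect((340,470,180,280),0.095,0.12,'lid')
rect((340,470,240,280),0.13,0.16,'handle')
rect((260,345,270,325),0.004,0.03,'phone')
rect((295,320,165,190),0.03,0.13,'bottle')
rect((295,320,205,260),0.003,0.03,'sd')
im=cv2.imread('pics/top0.png')
cv2.imwrite('pics/c1.png',np.hstack([cv2.resize(im[195:295,130:250],None,fx=4,fy=4),cv2.resize(im[185:285,340:420],None,fx=4,fy=4)]))
E
```

```text
bench 0.001183963180916181
cab 8118 ((720.4049682617188, 264.18634033203125), (238.91148376464844, 241.41738891601562), 2.148049831390381) 0.20144474362438156 0.20115097291613893
[[597.0, 380.0], [606.0, 139.0], [844.0, 148.0], [835.0, 389.0]]
door 625 ((595.46484375, 278.3128356933594), (221.53921508789062, 160.23037719726562), 77.01105499267578) 0.19331121938700202 0.19389311790778097
[[493.0, 188.0], [649.0, 152.0], [698.0, 368.0], [542.0, 404.0]]
lid 7150 ((595.6954956054688, -246.33448791503906), (251.13723754882812, 187.34632873535156), 88.37620544433594) 0.10520118091178614 0.10524480868702579
[[499.0, -369.0], [686.0, -375.0], [693.0, -123.0], [506.0, -118.0]]
handle 202 ((530.5344848632812, -244.07504272460938), (117.64533233642578, 9.899258613586426), 89.68138885498047) 0.14471134396090443 0.14477146086733106
[[525.0, -303.0], [535.0, -303.0], [536.0, -185.0], [526.0, -185.0]]
phone 1982 ((431.0277404785156, 7.2618560791015625), (220.66114807128906, 141.13916015625), 89.74845123291016) 0.00875113754703887 0.008382497372252495
[[360.0, -103.0], [501.0, -103.0], [502.0, 117.0], [361.0, 118.0]]
bottle 236 ((733.5055541992188, -6.84063720703125), (39.90261459350586, 39.39839172363281), 70.55572509765625) 0.07966006870894107 0.07610454385425425
[[708.0, -19.0], [745.0, -32.0], [759.0, 5.0], [722.0, 19.0]]
sd 547 ((602.0060424804688, -6.599769592285156), (63.58906555175781, 143.21942138671875), 89.84764099121094) 0.012824736498955908 0.009011270576462893
[[530.0, -38.0], [674.0, -39.0], [674.0, 25.0], [530.0, 25.0]]
```

View pics/c1.png

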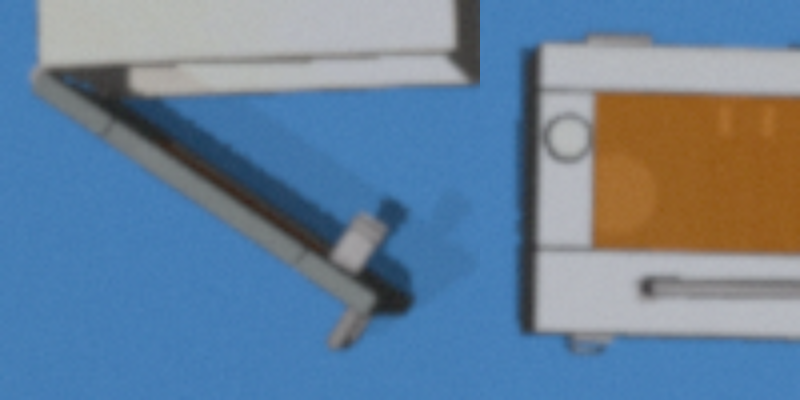

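```bash
cat >> h.py <<'E'
def px(n,u,v,z):
    c=r.calibration(n); d=R.from_quat(c['orientation']).apply([(u-c['cx'])/c['fx'],(v-c['cy'])/c['fy'],1]); return c['eye']+d*(z-c['eye'][2])/d[2]
E
python3 - <<'E'
from h import *
P=cloud('top','top0')
def c(a,b,z,o=(130,195)): return px('top',o[0]+(a-1.5)/4,o[1]+(b-1.5)/4,z)
A=c(38,69,.2);B=c(453,52,.2);print('front',A,B,np.linalg.norm(A-B),np.arctan2(*(A-B)[:2]))
a=c(36,84,.194);b=c(365,310,.194);print('outer door',a,b,np.linalg.norm(a-b)); 
a2=c(65,70,.194);b2=c(378,290,.194);print('inner',a2,b2)
print('handleL',c(648-480,287,.14,(340,185)))
# door points by fit
p=P[205:290,140:240].reshape(-1,3);p=p[(p[:,2]>.188)&(p[:,2]<.1965)&(p[:,0]<.597)]
l=cv2.fitLine((p[:,:2]).astype(np.float32),cv2.DIST_HUBER,0,0.001,0.001).ravel();print(l,len(p))
t=(p[:,:2]-l[2:])@l[:2]; n=(p[:,:2]-l[2:])@[-l[1],l[0]]; print(t.min(),t.max(),np.percentile(n,[2,50,98]), l[2:]+t.min()*l[:2], l[2:]+t.max()*l[:2])
# cabinet
p=P[110:230,120:260].reshape(-1,3);p=p[(p[:,2]>.198)&(p[:,2]<.204)]
print(np.percentile(p[:,0],[1,99]))
# clearer: mask
m=(P[:,:,2]>.1985)&(P[:,:,2]<.204); m[:110]=0;m[205:]=0;m[:,:120]=0;m[:,260:]=0
m=cv2.morphologyEx(m.astype(np.uint8),cv2.MORPH_OPEN,np.ones((7,7)))>0
q=cv2.minAreaRect((P[m][:,:2]*1000).astype(np.float32));print(q,cv2.boxPoints(q))
E
```

```text
front [0.63488124 0.38041881 0.2       ] [0.64406834 0.14274005 0.2       ] 0.23785625121273096 -0.03863422212918502
outer door [0.62685902 0.3831337  0.194     ] [0.49602603 0.19329564 0.194     ] 0.2305553316579041
inner [0.63492049 0.36661412 0.194     ] [0.5074578  0.18591287 0.194     ]
handleL [ 0.53237415 -0.18446329  0.14      ]
[0.55618    0.8310619  0.54757744 0.2629269 ] 370
-0.08912682433470769 0.09655813404735399 [-6.85940012e-03 -1.38121825e-05  6.88870035e-03] [0.49800688 0.188857  ] [0.60128114 0.34317269]
[0.64102352 0.83739041]
((0.0, 0.0), (0.0, 0.0), 0.0) [[0. 0.]
 [0. 0.]
 [0. 0.]
 [0. 0.]]
```

```bash
cat >> h.py <<'E'
H=np.array([.634,.3785]); YC=.0387
def face(th,out=0.0,a=.160):
    f=-np.pi/2+YC-th; return H+a*np.array([np.cos(f),np.sin(f)])+(.015+out)*np.array([np.sin(f),-np.cos(f)])
def tool(): 
    s=r.get_state(); return s['tool_pos'],R.from_quat(s['eef_rot']).as_matrix(),s
def to(goal):
    p,M,s=tool(); return (M.T@(np.array(goal)-p)).round(4)
E
python3 - <<'E'
from h import *
p,M,s=tool(); print(M.round(3)); print('tool y yaw',np.arctan2(M[1,1],M[0,1]),'z yaw',np.arctan2(M[1,2],M[0,2]))
for t in (.63,.4,.2,.1,.05,0): print(t,face(t,.009),face(t,.0175))
g=face(.63,.05); print(g, to([*g,.207]))
E
```

```text
[[-0.     0.311  0.95 ]
 [-0.002  0.95  -0.311]
 [-1.    -0.002  0.   ]]
tool y yaw 1.2540765018857143 z yaw -0.3167196121697408
0.63 [0.52488427 0.25904391] [0.51782743 0.26378215]
0.4 [0.55499099 0.23731368] [0.54703977 0.24031835]
0.2 [0.5846153  0.22443134] [0.57622564 0.22579645]
0.1 [0.60024322 0.2202708 ] [0.59175918 0.22079152]
0.05 [0.60819357 0.21878141] [0.59969411 0.21887746]
0 [0.61620842 0.21769123] [0.60771479 0.21736236]
[0.49084539 0.28189898] [-0.0008 -0.2036  0.3785]
```

Request:
arm_command:
  plan:
    - [0, 0, -0.0204, 0.0378, 0]
    - [0, 0, -0.0204, 0.0378, 0]
    - [0, 0, -0.0204, 0.0378, 0]
    - [0, 0, -0.0204, 0.0378, 0]
    - [0, 0, -0.0204, 0.0378, 0]
    - [0, 0, -0.0204, 0.0378, 0]
    - [0, 0, -0.0204, 0.0378, 0]
    - [0, 0.01, -0.0204, 0.0378, 0]
    - [0, 0.02, -0.0204, 0.0378, 0]
    - [0, 0.024, -0.0204, 0.0378, 0]
    - [0, 0, 0, 0, 0]
    - [0, 0, 0, 0, 0]
  force: 20

```text
clock: 1.6
tool_pos: [0.4897, 0.2831, 0.1525]
eef_rot: [0.112, 0.699, -0.111, 0.698]
contact_force: [-0.3, 0.3, 0.1]
opening: 0.005
```

```bash
python3 - <<'E'
from h import *
p,M,s=tool(); print(p,s['contact_force'],s['opening'],s['clock'],np.arctan2(M[1,2],M[0,2]))
snap('top','top1'); snap('scene','scene1')
a=M
for t in (.55,.4,.3,.2,.1,.05,0,-.02): print(t,to([*face(t,.012),.15]))
E
```

```text
[0.48971825 0.28313734 0.15245035] [-0.33669249  0.283528    0.11747555] 0.004911212129129189 1.6 -0.3162565056327031
0.55 [ 0.003  -0.0173  0.0505]
0.4 [ 0.003  -0.0242  0.0738]
0.3 [ 0.003  -0.0269  0.0898]
0.2 [ 0.003  -0.0279  0.106 ]
0.1 [ 0.0029 -0.0273  0.1222]
0.05 [ 0.0029 -0.0264  0.1303]
0 [ 0.0029 -0.0251  0.1383]
-0.02 [ 0.0029 -0.0245  0.1415]
```

View pics/top1.png

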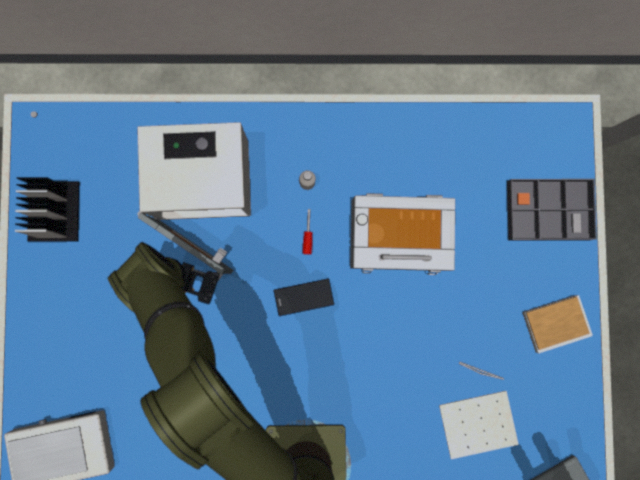

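Request:
arm_command:
  plan:
    - [0, 0, -0.006, 0.013, 0]
    - [0, 0, -0.006, 0.013, 0]
    - [0, 0, -0.005, 0.013, 0]
    - [0, 0, -0.004, 0.012, 0]
    - [0, 0, -0.003, 0.012, 0]
    - [0, 0, -0.002, 0.012, 0]
    - [0, 0, -0.001, 0.01, 0]
    - [0, 0, 0, 0.01, 0]
    - [0, 0, 0, 0.008, 0]
    - [0, 0, 0, 0, 0]

```text
clock: 2.95
tool_pos: [0.5806, 0.2244, 0.1525]
eef_rot: [0.112, 0.698, -0.112, 0.698]
contact_force: [-0.3, -0.1, -0.5]
opening: 0.003
```

```bash
cat >> h.py <<'E'
def door(f):
    P=cloud('top',f);p=P[195:290,140:245].reshape(-1,3);p=p[(p[:,2]>.186)&(p[:,2]<.1965)]
    e=np.array([np.cos(YC),np.sin(YC)]); x=(p[:,:2]-H)@e; y=(p[:,:2]-H)@[-e[1],e[0]]
    m=(x<-.004)&(y>-.22)&(y<-.12)&(x>-.2); a=np.arctan2(-x[m],-y[m]); print(m.sum()); return np.percentile(a,[5,50,95])
E
python3 - <<'E'
from h import *
p,M,s=tool(); print(p,s['contact_force'],s['clock'],np.arctan2(M[1,2],M[0,2]))
im,_=snap('top','top2'); print(door('top2')); snap('wrist','wrist2')
cv2.imwrite('pics/c2.png',cv2.resize(im[180:300,130:260,::-1],None,fx=4,fy=4))
E
```

```text
[0.58058773 0.2243839  0.15248289] [-0.29943039 -0.13437787 -0.50840144] 2.95 -0.3175463508530972
31
[0.19612764 0.21442841 0.23117095]
```

View pics/c2.png

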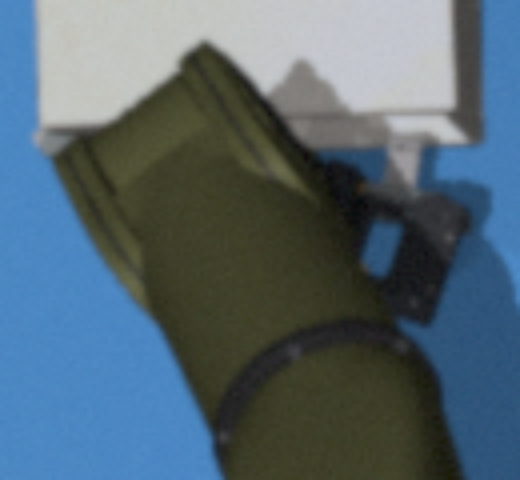

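View pics/wrist2.png

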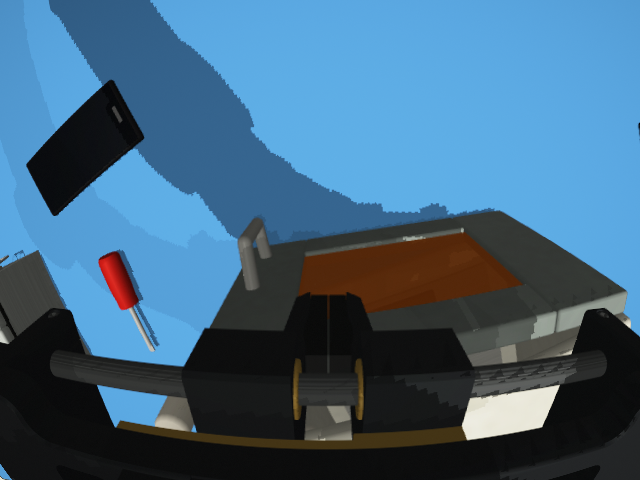

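Request:
arm_command:
  plan:
    - [0, 0, 0, 0, -0.09]
    - [0, 0, 0, 0, -0.09]
    - [0, 0, 0, 0, -0.09]
    - [0, 0, 0, 0, -0.08]
    - [0, 0, -0.002, 0.005, 0]
    - [0, 0, -0.002, 0.005, 0]
    - [0, 0, 0, 0.005, 0]
    - [0, 0, 0, 0.005, 0]
    - [0, 0, 0, 0, 0]

```text
clock: 4.18
tool_pos: [0.6005, 0.2213, 0.1525]
eef_rot: [-0.011, 0.707, 0.012, 0.707]
contact_force: [0.1, 0.2, -0.2]
opening: -0.0
```

```bash
python3 - <<'E'
from h import *
p,M,s=tool(); print(p,s['contact_force'],s['clock'],np.arctan2(M[1,2],M[0,2]))
im,_=snap('top','top3'); print(door('top3'))
for t in (.1,.05,0):print(t,to([*face(t,.009),.152]))
E
```

```text
[0.6004927  0.22128693 0.15245944] [ 0.0895081   0.19983566 -0.22703121] 4.175 0.0326281393014823
33
[0.09338254 0.12689936 0.1545953 ]
0.1 [ 0.0005 -0.0011  0.0001]
0.05 [ 0.0005 -0.0029  0.008 ]
0 [ 0.0005 -0.0042  0.0159]
```

Request:
arm_command:
  plan:
    - [0, 0, -0.001, 0.004, 0]
    - [0, 0, -0.001, 0.004, 0]
    - [0, 0, -0.001, 0.004, 0]
    - [0, 0, 0, 0.004, 0]
    - [0, 0, 0, 0, 0]

```text
clock: 4.85
tool_pos: [0.6171, 0.2182, 0.1525]
eef_rot: [-0.012, 0.707, 0.011, 0.708]
contact_force: [0.2, 0.0, 0.4]
opening: -0.0
```

```bash
python3 - <<'E'
from h import *
p,M,s=tool(); print(p,s['contact_force'],s['clock'],np.arctan2(M[1,2],M[0,2]))
im,_=snap('top','top4'); print(door('top4'))
cv2.imwrite('pics/c4.png',cv2.resize(im[180:300,130:260,::-1],None,fx=4,fy=4))
E
```

```text
[0.61714047 0.2181607  0.15249619] [0.21041919 0.0130467  0.36348865] 4.85 0.03225306978925158
27
[0.02329654 0.04681622 0.06717738]
```

View pics/c4.png

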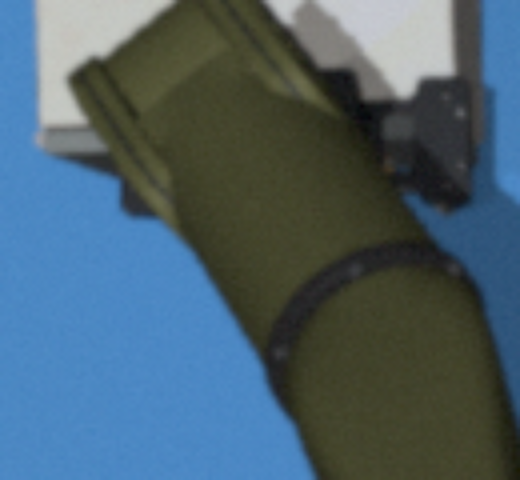

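Request:
arm_command:
  plan:
    - [0, 0, 0, 0.002, 0]
    - [0, 0, 0, 0.002, 0]
    - [0, 0, 0, 0, 0]

```text
clock: 5.28
tool_pos: [0.6176, 0.2185, 0.1524]
eef_rot: [-0.013, 0.709, 0.011, 0.705]
contact_force: [-6.7, -1.4, 4.6]
opening: 0.005
```

```bash
python3 - <<'E'
from h import *
p,M,s=tool(); print(p,s['contact_force'],s['clock'])
snap('top','top5');print(door('top5'))
E
```

```text
[0.61759544 0.21845879 0.15241982] [-6.68315366 -1.38194388  4.60768256] 5.275
27
[0.02271061 0.04662809 0.06722977]
```

Request:
arm_command:
  plan:
    - [0, 0, 0, 0.003, 0]
    - [0, 0, 0, 0.002, 0]
    - [0, 0, 0, 0, 0]

```text
clock: 5.7
tool_pos: [0.6175, 0.2184, 0.1524]
eef_rot: [-0.014, 0.712, 0.011, 0.702]
contact_force: [-18.4, -2.4, 13.0]
opening: -0.0
```

```bash
python3 - <<'E'
from h import *
p,M,s=tool(); print(p,s['contact_force'],s['clock'])
E
```

```text
[0.61749649 0.21835456 0.15240508] [-18.40437262  -2.40686192  12.98289827] 5.7
```

Request:
arm_command:
  plan:
    - [0, 0, 0, -0.01, 0]
    - [0, 0, 0, -0.02, 0]
    - [0, -0.01, 0, -0.03, 0]
    - [0, -0.03, 0, -0.03, 0]
    - [0, -0.03, 0, 0, 0]
    - [0, -0.03, 0, 0, 0]
    - [0, 0, 0, 0, 0]
    - [0, 0, 0, 0, 0]

```text
clock: 6.7
tool_pos: [0.535, 0.2157, 0.2519]
eef_rot: [-0.012, 0.707, 0.012, 0.707]
contact_force: [0.1, -0.0, 0.5]
opening: -0.0
```

```bash
python3 - <<'E'
from h import *
p,M,s=tool(); print(p,s['contact_force'],s['clock'],s['q'].round(2),np.arctan2(M[1,2],M[0,2]))
snap('top','top6');print(door('top6')); snap('scene','scene6')
print(to([.53,-.244,.24]))
E
```

```text
[0.5349952  0.21571247 0.25188067] [ 0.14009437 -0.03422727  0.46292198] 6.7 [-0.23  0.59 -0.39  1.65  0.26  0.95  0.89] 0.03300181062130073
146
[0.03006949 0.04992795 0.09708483]
[ 0.0118 -0.4592 -0.0198]
```

View pics/scene6.png

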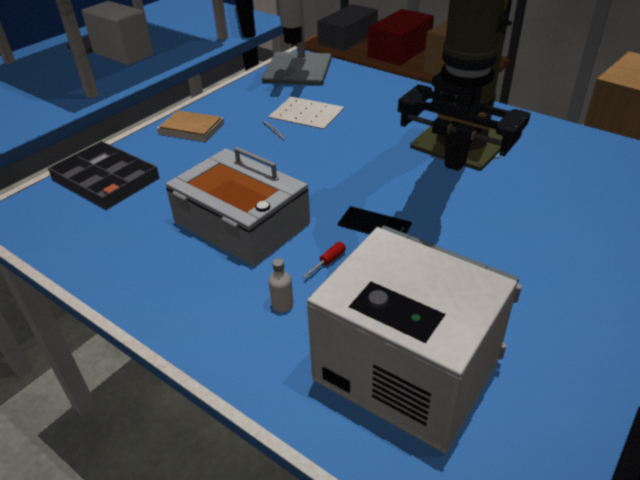

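View pics/top6.png

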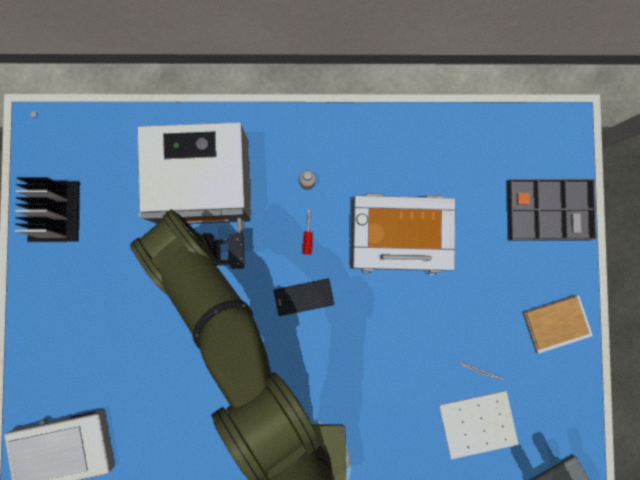

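Request:
arm_command:
  plan:
    - [0.05, 0, -0.051, -0.002, 0]
    - [0.05, 0, -0.051, -0.002, 0]
    - [0.05, 0, -0.051, -0.002, 0]
    - [0.05, 0, -0.051, -0.002, 0]
    - [0.05, 0, -0.051, -0.002, 0]
    - [0.05, 0, -0.051, -0.002, 0]
    - [0.05, 0, -0.051, -0.002, 0]
    - [0.05, 0, -0.051, -0.003, 0]
    - [0.05, 0, -0.051, -0.003, 0]
    - [0.05, 0, 0, 0, 0]
    - [0.05, 0, 0, 0, 0]

```text
clock: 8.18
tool_pos: [0.5301, -0.2423, 0.2516]
eef_rot: [-0.011, 0.707, 0.013, 0.707]
contact_force: [-0.0, 0.5, 0.3]
opening: 0.567
```

Request:
arm_command:
  plan:
    - [0.05, 0, 0, 0, 0.162]
    - [0.05, 0, 0, 0, 0.162]
    - [0.05, 0, 0, 0, 0.162]
    - [0.05, 0, 0, 0, 0.162]
    - [0.05, 0, 0, 0, 0.162]
    - [0.05, 0, 0, 0, 0.162]
    - [0.05, 0, 0, 0, 0.162]
    - [0.05, 0, 0, 0, 0.162]
    - [0.05, 0, 0, 0, 0.162]
    - [0.05, 0, 0, 0, 0.162]
    - [0.05, 0, 0, 0, 0]
    - [0.05, 0, 0, 0, 0]

```text
clock: 9.68
tool_pos: [0.5305, -0.242, 0.2523]
eef_rot: [0.503, 0.497, -0.503, 0.497]
contact_force: [0.2, 0.2, -0.6]
opening: 0.569
```

```bash
python3 - <<'E'
from h import *
p,M,s=tool(); print(p,s['contact_force'],s['clock'],s['q'].round(2),np.arctan2(M[1,2],M[0,2]),s['opening'])
snap('top','top7'); snap('scene','scene7');snap('wrist','wrist7')
print(to([.5305,-.244,.121]))
E
```

```text
[ 0.53054158 -0.24198008  0.25233967] [ 0.22187433  0.23387584 -0.63854918] 9.675 [ 0.31  0.58  0.06  1.65 -0.04  0.92  0.38] -1.5821578217394392 0.5688793215043432
[0.1314 0.0002 0.0011]
```

View pics/wrist7.png

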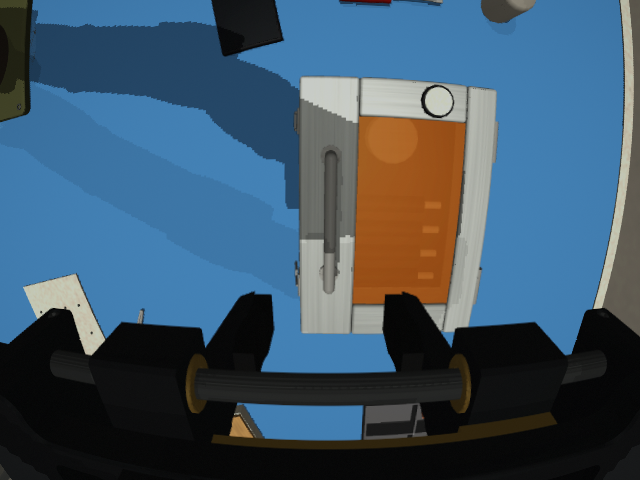

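View pics/top7.png

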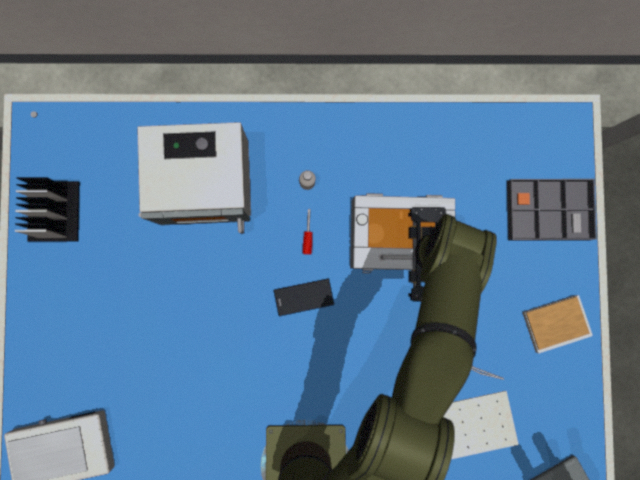

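Request:
arm_command:
  plan:
    - [0.05, 0.02, 0, 0, 0]
    - [0.05, 0.02, 0, 0, 0]
    - [0.05, 0.02, 0, 0, 0]
    - [0.05, 0.02, 0, 0, 0]
    - [0.05, 0.015, 0, 0, 0]
    - [0.05, 0.012, 0, 0, 0]
    - [0.05, 0.01, 0, 0, 0]
    - [0.05, 0.008, 0, 0, 0]
    - [0.05, 0.006, 0, 0, 0]
    - [0.05, 0, 0, 0, 0]
    - [0.05, 0, 0, 0, 0]

```text
clock: 11.2
tool_pos: [0.5306, -0.2434, 0.1218]
eef_rot: [0.504, 0.496, -0.504, 0.496]
contact_force: [0.6, -1.3, -0.5]
opening: 0.57
```

```bash
python3 - <<'E'
from h import *
p,M,s=tool(); print(p,s['contact_force'],s['clock'],s['opening'])
snap('scene','scene8');snap('wrist','wrist8')
E
```

```text
[ 0.53058206 -0.24341103  0.1217909 ] [ 0.56304594 -1.2898466  -0.51535711] 11.2 0.5702118998190019
```

View pics/wrist8.png

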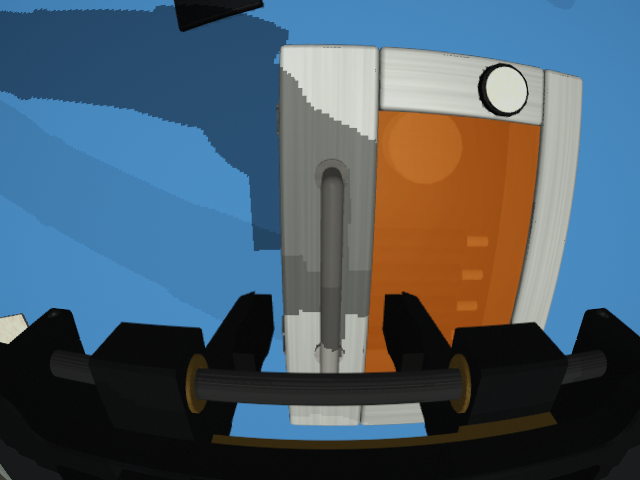

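View pics/scene8.png

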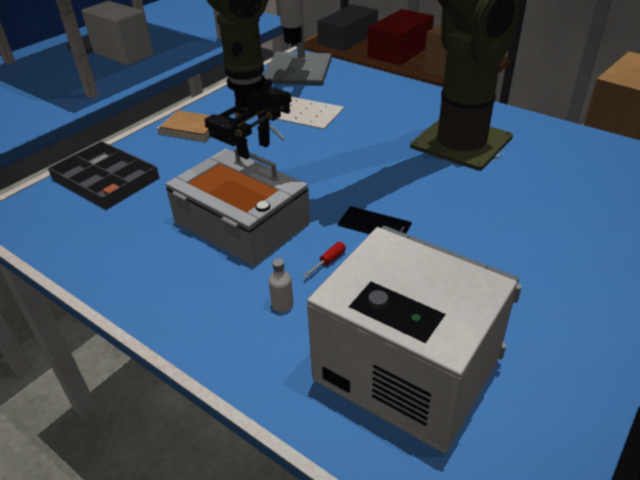

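```bash
python3 - <<'E'
from h import *
p,M,s=tool()
print(px('top',383,256.5,.14),px('top',431,258,.14))
def proj(n,X):
    c=r.calibration(n);q=R.from_quat(c['orientation']).inv().apply(X-c['eye']);return [c['cx']+c['fx']*q[0]/q[2],c['cy']+c['fy']*q[1]/q[2]]
def projw(X):
    c=r.calibration('wrist');m=c['mount'];t=M.T@(X-p);q=m[:3,:3].T@(t-m[:3,3]);th=np.arctan2(np.hypot(*q[:2]),q[2]);u=q[:2]/np.hypot(*q[:2])*th*c['fx'];return [c['cx']+u[0],c['cy']+u[1]]
g=p-M[:,0]*.019
for X in (p,g,np.array([.5305,-.303,.14]),np.array([.5305,-.185,.14]),np.array([.5305,-.244,.14])): print(np.round(proj('scene',X)),np.round(projw(X)))
for n,f in(('scene','scene8'),):
    P=cloud(n,f); 
    for u,v in((240,153),(274,172),(258,162),(245,147)): print(u,v,P[v,u])
im=cv2.imread('pics/scene8.png');cv2.imwrite('pics/c8.png',cv2.resize(im[80:220,160:320],None,fx=5,fy=4))
E
```

```text
[ 0.53206034 -0.18777261  0.14      ] [ 0.52798471 -0.30352678  0.14      ]
[256. 163.] [329. 281.]
[255. 156.] [329. 298.]
[235. 148.] [331. 390.]
[276. 164.] [327. 175.]
[255. 156.] [329. 298.]
240 153 [ 0.5707724  -0.24516556  0.16765684]
274 172 [ 0.53690643 -0.18565802  0.12429929]
258 162 [ 0.38694252 -0.38281867  0.00094871]
245 147 [ 0.56598731 -0.23287798  0.18381996]
```

View pics/c8.png

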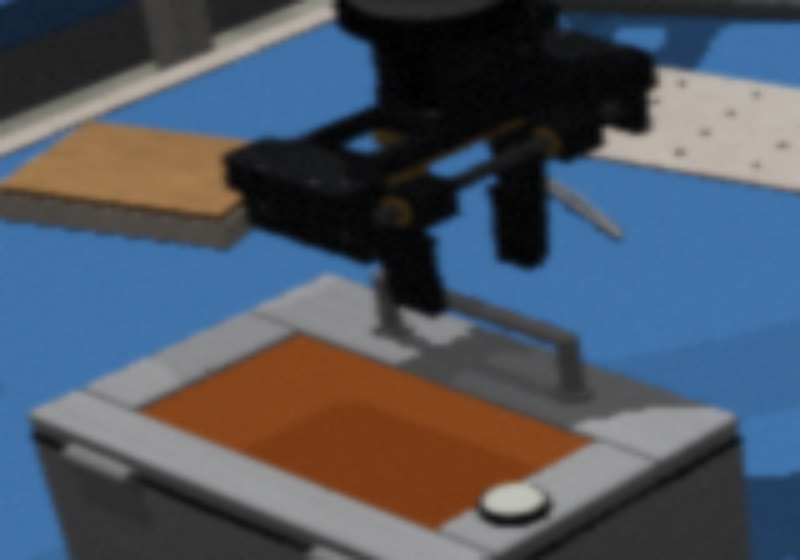

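Request:
arm_command:
  plan:
    - [0.0, 0, 0, 0, 0]
    - [0.0, 0, 0, 0, 0]
    - [0.0, 0, 0, 0, 0]
    - [0.0, 0, 0, 0, 0]
    - [0.0, 0, 0, 0, 0]
    - [0.0, 0, 0, 0, 0]
    - [0.0, 0, 0, 0, 0]
    - [0.0, 0, 0, 0, 0]
  force: 50

```text
clock: 12.3
tool_pos: [0.5303, -0.2433, 0.1215]
eef_rot: [0.504, 0.496, -0.504, 0.496]
contact_force: [-0.6, 0.7, 0.1]
opening: 0.002
```

```bash
python3 - <<'E'
from h import *
p,M,s=tool(); print(p,s['contact_force'],s['clock'],s['opening'],s['opening']*.0881)
E
```

```text
[ 0.53029036 -0.24331121  0.12148215] [-0.61381914  0.73742596  0.08165676] 12.3 0.0021544848800758515 0.0001898101179346825
```

```bash
python3 - <<'E'
from h import *
snap('scene','scene9');snap('wrist','wrist9')
a=cv2.imread('pics/scene9.png')[80:220,160:320];b=cv2.imread('pics/wrist9.png')[150:410,230:430]
cv2.imwrite('pics/c9.png',np.hstack([cv2.resize(a,(400,350)),cv2.resize(b,(400,350))]))
E
```

```text
(no output)
```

View pics/c9.png

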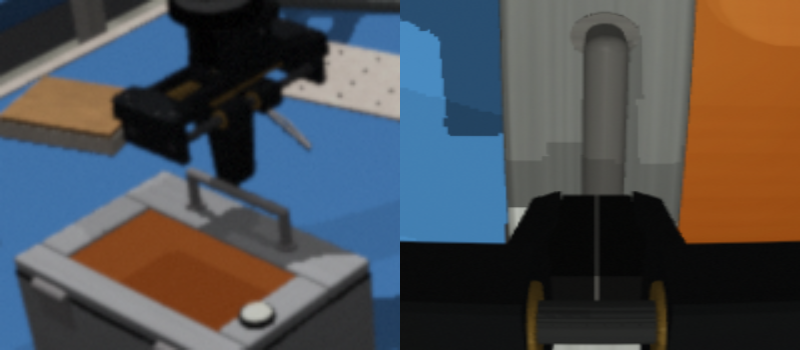

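```bash
cat >> h.py <<'E'
def wcloud(f,p,M):
    d=np.load(f'pics/{f}.npy'); c=r.calibration('wrist'); m=c['mount']
    v,u=np.mgrid[0:480,0:640]; x=(u-c['cx'])/c['fx'];y=(v-c['cy'])/c['fy'];th=np.hypot(x,y)+1e-9
    k=np.tan(th)/th*d; q=np.dstack([x*k,y*k,d]); t=q@m[:3,:3].T+m[:3,3]; return t, t@M.T+p
E
python3 - <<'E'
from h import *
p,M,s=tool(); t,W=wcloud('wrist9',p,M)
for u,v in((310,200),(331,190),(331,220),(380,70),(500,90),(450,150),(220,250),(328,250),(328,260),(328,275),(320,270),(336,270),(328,300),(600,200),(100,200)): print(u,v,'tool',t[v,u].round(4),'world',W[v,u].round(4))
P=cloud('scene','scene9')
b=P[130:155,245:262].reshape(-1,3); 
for v in range(140,166,2): print(v,[P[v,u].round(3).tolist() for u in (252,255)])
E
```

```text
310 200 tool [ 0.0152 -0.0103 -0.0403] world [ 0.5207 -0.2028  0.1062]
331 190 tool [-0.0243  0.0006 -0.0531] world [ 0.5318 -0.1903  0.1458]
331 220 tool [-0.0236  0.0006 -0.0398] world [ 0.5316 -0.2036  0.145 ]
380 70 tool [ 0.018   0.0263 -0.1098] world [ 0.5583 -0.1339  0.1035]
500 90 tool [ 0.0081  0.0898 -0.1034] world [ 0.6217 -0.1413  0.1134]
450 150 tool [ 0.0188  0.0659 -0.0685] world [ 0.5973 -0.1759  0.1026]
220 250 tool [ 0.1215 -0.0961  0.0263] world [ 0.4338 -0.2681  0.    ]
328 250 tool [-0.0221 -0.0007 -0.0255] world [ 0.5301 -0.2178  0.1435]
328 260 tool [-0.0234 -0.0007 -0.0212] world [ 0.53   -0.2221  0.1449]
328 275 tool [-0.0231 -0.0007 -0.0137] world [ 0.5299 -0.2296  0.1445]
320 270 tool [ 0.0154 -0.0052  0.    ] world [ 0.5251 -0.2432  0.106 ]
336 270 tool [-0.0234  0.003  -0.0163] world [ 0.5335 -0.227   0.1448]
328 300 tool [-0.0376 -0.0006 -0.0084] world [ 0.5298 -0.2349  0.1591]
600 200 tool [ 0.1207  0.2714 -0.0256] world [ 8.021e-01 -2.220e-01  8.000e-04]
100 200 tool [ 0.1207 -0.2149 -0.0229] world [ 0.3158 -0.2169  0.0008]
140 [[0.545, -0.232, 0.191], [0.537, -0.231, 0.187]]
142 [[0.544, -0.233, 0.185], [0.534, -0.235, 0.18]]
144 [[0.544, -0.234, 0.18], [0.537, -0.233, 0.177]]
146 [[0.543, -0.236, 0.174], [0.534, -0.236, 0.17]]
148 [[0.545, -0.235, 0.17], [0.539, -0.231, 0.169]]
150 [[0.547, -0.234, 0.167], [0.535, -0.237, 0.16]]
152 [[0.545, -0.236, 0.16], [0.539, -0.234, 0.158]]
154 [[0.534, -0.248, 0.146], [0.539, -0.234, 0.153]]
156 [[0.537, -0.246, 0.143], [0.536, -0.238, 0.145]]
158 [[0.537, -0.247, 0.137], [0.537, -0.237, 0.141]]
160 [[0.507, -0.279, 0.106], [0.381, -0.399, -0.002]]
162 [[0.514, -0.273, 0.106], [0.509, -0.268, 0.105]]
164 [[0.521, -0.265, 0.107], [0.515, -0.263, 0.105]]
```

```bash
python3 - <<'E'
from h import *
p,M,s=tool()
for f in('wrist8','wrist9'):
    t,W=wcloud(f,p,M)
    T=t.reshape(-1,3); m=(abs(T[:,2])<.02)&(T[:,0]<-.005)&(T[:,0]>-.2)&(abs(T[:,1])<.06)&~((abs(T[:,1])<.007)&(T[:,0]>-.03))
    q=T[m]; print(f,len(q)); 
    for a in np.arange(-.1,0,.006):
        k=q[(q[:,0]>=a)&(q[:,0]<a+.006)]; 
        if len(k): print(round(a,3),len(k),'y',k[:,1].min().round(3),k[:,1].max().round(3),'z',k[:,2].min().round(3),k[:,2].max().round(3))
w=np.hstack([cv2.resize(cv2.imread(f'pics/{f}.png')[260:440,180:480],(400,240)) for f in('wrist8','wrist9')]);cv2.imwrite('pics/cw.png',w)
E
```

```text
wrist8 18159
-0.1 467 y -0.034 0.032 z -0.006 0.012
-0.094 323 y -0.038 0.036 z -0.014 0.013
-0.088 612 y -0.04 0.039 z -0.011 0.011
-0.082 1567 y -0.043 0.041 z -0.011 0.011
-0.076 978 y -0.042 0.041 z -0.011 0.002
-0.07 846 y -0.042 0.04 z -0.011 0.01
-0.064 931 y -0.042 0.04 z -0.011 0.009
-0.058 993 y -0.041 0.039 z -0.011 0.01
-0.052 757 y -0.04 0.039 z -0.011 0.01
-0.046 615 y -0.04 0.038 z -0.011 0.01
-0.04 541 y -0.039 0.038 z -0.011 0.01
-0.034 99 y -0.035 0.034 z -0.011 0.01
wrist9 13041
-0.1 116 y -0.008 0.007 z -0.005 0.012
-0.094 73 y -0.009 0.007 z -0.011 0.013
-0.088 95 y -0.009 0.008 z -0.011 0.011
-0.082 1075 y -0.011 0.009 z -0.011 0.012
-0.076 574 y -0.011 0.01 z -0.011 -0.001
-0.07 493 y -0.016 0.015 z -0.011 -0.007
-0.064 670 y -0.017 0.015 z -0.011 -0.004
-0.058 734 y -0.016 0.015 z -0.011 0.009
-0.052 593 y -0.016 0.014 z -0.011 0.009
-0.046 494 y -0.015 0.014 z -0.011 -0.007
-0.04 365 y -0.014 0.013 z -0.011 -0.008
-0.034 72 y -0.01 0.008 z -0.01 -0.008
```

View pics/cw.png

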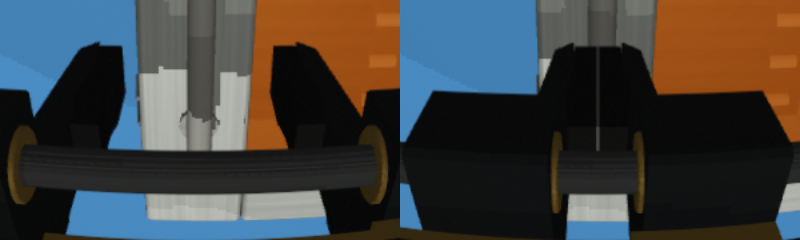

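Opening reads zero, so the grasp missed. Both the scene and wrist depth put the fingertips about 33 mm behind the stated TCP, so they closed just above the bar. I'll reopen and go 33 mm lower.

Request:
arm_command:
  plan:
    - [0.05, 0, 0, 0, 0]
    - [0.05, 0, 0, 0, 0]
    - [0.05, 0, 0, 0, 0]
    - [0.05, 0, 0, 0, 0]
    - [0.05, 0.006, 0, 0, 0]
    - [0.05, 0.006, 0, 0, 0]
    - [0.05, 0.006, 0, 0, 0]
    - [0.05, 0.006, 0, 0, 0]
    - [0.05, 0.005, 0, 0, 0]
    - [0.05, 0.004, 0, 0, 0]
    - [0.05, 0, 0, 0, 0]
    - [0.05, 0, 0, 0, 0]

```text
clock: 13.9
tool_pos: [0.5304, -0.2434, 0.0886]
eef_rot: [0.504, 0.496, -0.504, 0.496]
contact_force: [-0.1, -0.2, 0.5]
opening: 0.571
```

```bash
python3 - <<'E'
from h import *
p,M,s=tool(); print(p,s['contact_force'],s['clock'],s['opening'])
snap('scene','scene10');snap('wrist','wrist10')
a=cv2.imread('pics/scene10.png')[80:220,160:320];b=cv2.imread('pics/wrist10.png')[150:410,230:430]
cv2.imwrite('pics/c10.png',np.hstack([cv2.resize(a,(400,350)),cv2.resize(b,(400,350))]))
E
```

```text
[ 0.53044046 -0.2433521   0.08861925] [-0.09601314 -0.24018423  0.53979872] 13.9 0.571219011376773
```

View pics/c10.png

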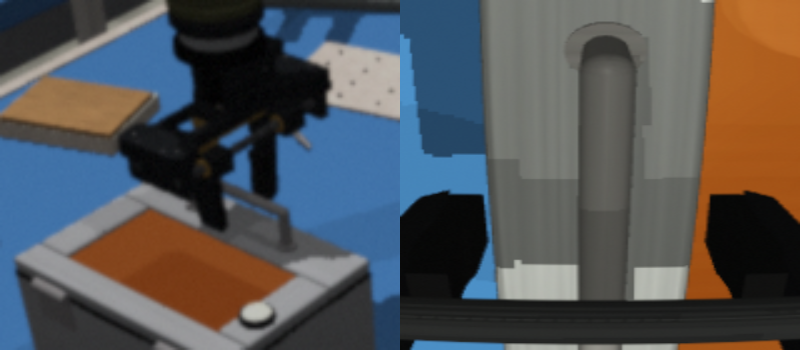

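No contact, and the tips now straddle the bar. Closing.

Request:
arm_command:
  plan:
    - [0.0, 0, 0, 0, 0]
    - [0.0, 0, 0, 0, 0]
    - [0.0, 0, 0, 0, 0]
    - [0.0, 0, 0, 0, 0]
    - [0.0, 0, 0, 0, 0]
    - [0.0, 0, 0, 0, 0]
    - [0.0, 0, 0, 0, 0]
  force: 50

```text
clock: 14.88
tool_pos: [0.5319, -0.2434, 0.0887]
eef_rot: [0.505, 0.495, -0.503, 0.497]
contact_force: [4.9, -0.3, -2.5]
opening: 0.089
```

```bash
python3 - <<'E'
from h import *
p,M,s=tool(); print(p,s['contact_force'],s['clock'],s['opening']*.0881)
E
```

```text
[ 0.53192458 -0.24335882  0.08873776] [ 4.8693716  -0.2879405  -2.45238542] 14.875 0.007819576302441155
```

Request:
arm_command:
  plan:
    - [0, -0.001, 0.001, 0, 0]
    - [0, -0.001, 0.001, 0, 0]
    - [0, -0.001, 0, 0, 0]
    - [0, -0.001, 0.001, 0, 0]
    - [0, -0.001, 0, 0, 0]
    - [0, 0, 0, 0, 0]

```text
clock: 15.62
tool_pos: [0.5327, -0.2433, 0.0918]
eef_rot: [-0.504, -0.497, 0.504, -0.495]
contact_force: [6.1, -1.5, -14.1]
opening: 0.09
```

```bash
python3 - <<'E'
from h import *
p,M,s=tool(); print(p,s['contact_force'],s['clock'],s['opening']*.0881)
E
```

```text
[ 0.53267767 -0.24332308  0.09182885] [  6.13021503  -1.52945992 -14.08653107] 15.625 0.00789777215751961
```

Request:
arm_command:
  plan:
    - [0, -0.001, 0.001, 0, 0]
    - [0, -0.001, 0.001, 0, 0]
    - [0, -0.001, 0.001, 0, 0]
    - [0, -0.001, 0, 0, 0]
    - [0, -0.001, 0.001, 0, 0]
    - [0, 0, 0, 0, 0]

```text
clock: 16.38
tool_pos: [0.5353, -0.2434, 0.0987]
eef_rot: [-0.503, -0.497, 0.505, -0.495]
contact_force: [-6.3, -0.3, -1.6]
opening: 0.091
```

```bash
python3 - <<'E'
from h import *
p,M,s=tool(); print(p,s['contact_force'],s['clock'],s['opening']*.0881)
E
```

```text
[ 0.53529388 -0.24336622  0.09872843] [-6.33230599 -0.27680937 -1.56212476] 16.375 0.008004536285620633
```

Request:
arm_command:
  plan:
    - [0, -0.0015, 0, 0, 0]
    - [0, -0.0015, 0, 0, 0]
    - [0, -0.0015, 0, 0, 0]
    - [0, -0.0015, 0.0005, 0, 0]
    - [0, -0.0015, 0.0005, 0, 0]
    - [0, -0.0015, 0.0005, 0, 0]
    - [0, -0.0015, 0.0005, 0, 0]
    - [0, -0.0015, 0.0005, 0, 0]
    - [0, 0, 0, 0, 0]
    - [0, 0, 0, 0, 0]

```text
clock: 17.62
tool_pos: [0.5411, -0.2436, 0.111]
eef_rot: [0.504, 0.495, -0.503, 0.497]
contact_force: [1.2, -2.4, -4.7]
opening: 0.09
```

```bash
python3 - <<'E'
from h import *
p,M,s=tool(); print(p,s['contact_force'],s['clock'],s['opening']*.0881)
im,_=snap('top','top11');snap('scene','scene11');snap('wrist','wrist11')
P=cloud('top','top11')
p=P[195:272,352:412].reshape(-1,3); 
e=np.array([np.cos(-.02),np.sin(-.02)]); x=p[:,:2]@e; m=(p[:,2]>.1)&(p[:,2]<.145)&(x>.5)&(x<.69); 
for a in np.arange(.5,.7,.02):
    k=m&(x>=a)&(x<a+.02); print(round(a,2),k.sum(),np.median(p[k,2]).round(4))
b=P[:,:,2]
a=cv2.imread('pics/scene11.png')[80:260,140:340];cv2.imwrite('pics/c11.png',cv2.resize(a,None,fx=3,fy=3))
E
```

```text
[ 0.54105436 -0.24361153  0.11101852] [ 1.16137512 -2.37608431 -4.66212718] 17.625 0.007935039903033939
0.5 180 0.1321
0.52 363 0.1312
0.54 310 0.1279
0.56 348 0.1223
0.58 383 0.1192
0.6 402 0.1162
0.62 346 0.1136
0.64 370 0.1096
0.66 453 0.1095
0.68 195 0.1072
```

View pics/c11.png

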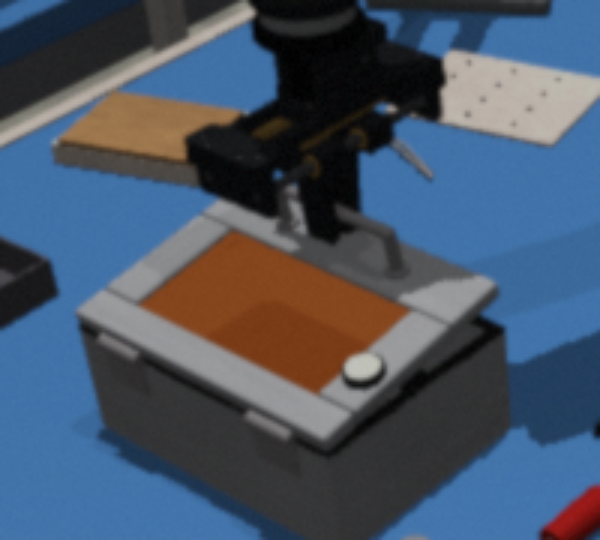

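View pics/wrist11.png

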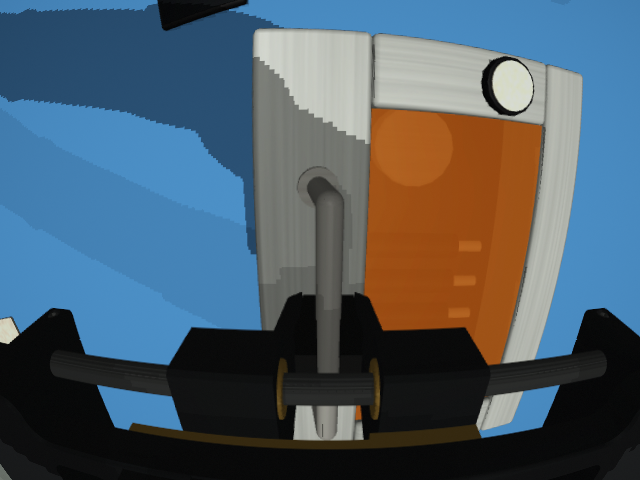

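Request:
arm_command:
  plan:
    - [0, -0.0012, 0.0005, 0, 0]
    - [0, -0.0013, 0.0005, 0, 0]
    - [0, 0, 0, 0, 0]
    - [0, 0, 0, 0, 0]
    - [0, 0, 0, 0, 0]
    - [0, 0, 0, 0, 0]

```text
clock: 18.52
tool_pos: [0.5422, -0.2436, 0.1132]
eef_rot: [0.504, 0.495, -0.503, 0.497]
contact_force: [5.6, -1.5, -8.6]
opening: 0.089
```

```bash
python3 - <<'E'
from h import *
p,M,s=tool(); print(p,s['contact_force'],s['clock'],s['opening']*.0881)
snap('top','top12');snap('wrist','wrist12');snap('scene','scene12')
def fit(q,nm):
    e=np.array([np.cos(-.02),np.sin(-.02)]); x=q[:,:2]@e; m=np.abs(q[:,2]-(.133-.16*(x-.51)))<.006; m&=(x>.515)&(x<.68)
    for _ in range(4):
        c=np.polyfit(x[m],q[m,2],1); m=(np.abs(q[:,2]-np.polyval(c,x))<.003)&(x>.515)&(x<.68)
    print(nm,m.sum(),'angle',-np.arctan(c[0]))
for f in('top11','top12'): fit(cloud('top',f)[195:272,352:405].reshape(-1,3),f)
t,W=wcloud('wrist12',p,M); fit(W[30:290,250:580].reshape(-1,3),'wrist')
fit(cloud('scene','scene12')[140:260,150:320].reshape(-1,3),'scene')
print(door('top12'))
E
```

```text
[ 0.54219315 -0.24360179  0.11324533] [ 5.55312121 -1.46840767 -8.6055857 ] 18.525 0.00786881197438212
top11 1670 angle 0.16455073575169246
top12 1666 angle 0.1776526768451401
wrist 59569 angle 0.20609339935084636
scene 4091 angle 0.1824406410161585
153
[0.02442455 0.05600885 0.09157953]
```

View pics/top12.png

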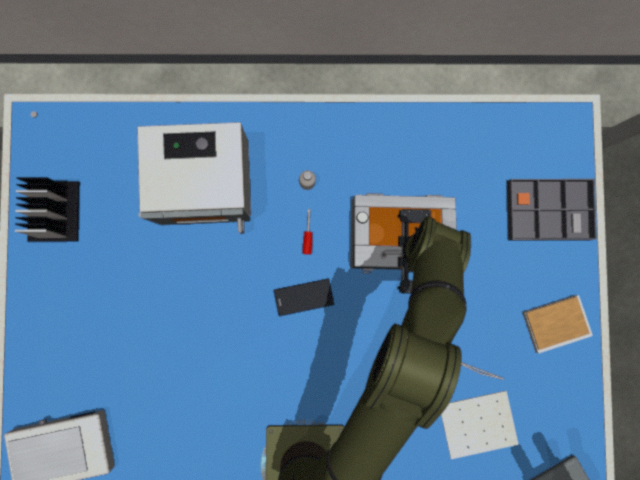

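```bash
python3 - <<'E'
from h import *
p,M,s=tool(); print(p,s['contact_force'],s['clock'])
e=np.array([np.cos(-.02),np.sin(-.02)]);n=np.array([-e[1],e[0]])
def fit(q,nm,a0):
    x=q[:,:2]@e; y=q[:,:2]@n; z0=.106+a0*(.69-x)
    # frame strip on left end of lid (y near -0.14), rigid frame not window; and front strip
    for lab,yy in(('left strip',(-.133,-.118)),('all',(-.36,-.118))):
        b=(x>.512)&(x<.68)&(y+0.0>yy[0])&(y<yy[1]); m=b&(np.abs(q[:,2]-z0)<.012)
        for _ in range(6):
            c=np.polyfit(x[m],q[m,2],1); m=b&(np.abs(q[:,2]-np.polyval(c,x))<.003)
        print(nm,lab,m.sum(),'angle',-np.arctan(c[0]).round(4),'z at .505',np.polyval(c,.505).round(4),'at .685',np.polyval(c,.685).round(4))
fit(cloud('top','top6')[190:275,345:460].reshape(-1,3),'top6',0)
fit(cloud('top','top12')[190:275,345:460].reshape(-1,3),'top12',.17)
fit(cloud('scene','scene6')[140:265,150:320].reshape(-1,3),'scene6',0)
fit(cloud('scene','scene12')[140:265,150:320].reshape(-1,3),'scene12',.17)
P7=np.array([.53054,-.24198,.25234]);t,W=wcloud('wrist7',P7,M);fit(W[70:335,295:500].reshape(-1,3),'wrist7',0)
t,W=wcloud('wrist12',p,M);fit(W[20:290,250:590].reshape(-1,3),'wrist12',.17)
im=cv2.imread('pics/scene12.png');cv2.imwrite('pics/c12.png',cv2.resize(im[130:260,230:330],None,fx=5,fy=4))
E
```

```text
[ 0.54215262 -0.24360202  0.11321457] [ 5.29041696 -2.13338577 -7.25075042] 18.675
top6 left strip 226 angle -0.0058 z at .505 0.1067 at .685 0.1078
top6 all 3693 angle 0.0082 z at .505 0.1059 at .685 0.1044
top12 left strip 227 angle 0.171 z at .505 0.1386 at .685 0.1076
top12 all 2135 angle 0.17 z at .505 0.1366 at .685 0.1057
scene6 left strip 277 angle 0.0001 z at .505 0.1053 at .685 0.1053
scene6 all 3661 angle 0.0178 z at .505 0.1051 at .685 0.1019
scene12 left strip 321 angle 0.1701 z at .505 0.137 at .685 0.1061
scene12 all 3808 angle 0.1855 z at .505 0.1365 at .685 0.1027
wrist7 left strip 2599 angle -0.0011 z at .505 0.106 at .685 0.1062
wrist7 all 31431 angle 0.0348 z at .505 0.1068 at .685 0.1005
wrist12 left strip 8554 angle 0.17 z at .505 0.1378 at .685 0.1069
wrist12 all 56781 angle 0.2069 z at .505 0.1385 at .685 0.1008
```

View pics/c12.png

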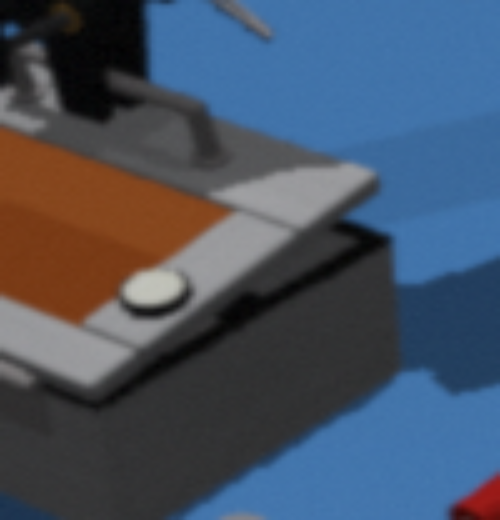

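Request:
arm_command:
  plan:
    - [0, 0, 0, 0, 0]
    - [0, 0, 0, 0, 0]
    - [0, 0, 0, 0, 0]
    - [0, 0, 0, 0, 0]
    - [0, 0, 0, 0, 0]
    - [0, 0, 0, 0, 0]
    - [0, 0, 0, 0, 0]
    - [0, 0, 0, 0, 0]

```text
clock: 19.68
tool_pos: [0.5422, -0.2436, 0.1132]
eef_rot: [0.504, 0.495, -0.503, 0.497]
contact_force: [4.6, -3.3, -7.7]
opening: 0.088
```

```bash
python3 - <<'E'
from h import *
p,M,s=tool(); print(p,s['contact_force'],s['clock'],s['opening']*.0881)
r.finish_job(); print(r.get_state()['tool_pos'])
E
```

```text
[ 0.54216226 -0.24363384  0.11322887] [ 4.61199768 -3.31801342 -7.72133347] 19.675 0.007772594888076434
the job is handed in; nothing more can be done
the job is handed in; nothing more can be done
```

I pushed the cabinet door shut, then opened the dry box lid about 3 cm. I handed the job in at about 19.7 s with the gripper still holding the handle. No verdict came back.

- **Door:** it met a hard stop at about 18 N and did not move further. It was still shut in the later top views.
- **Lid:** I broke it free in 1 mm steps, with about 14 N on the tool before it let go. The lid's side frame strip reads 0.170 rad in all three cameras, which is about 30.5 mm at the front edge. The tool pose stayed the same over the last second before hand-in.
- **Bystanders:** the phone, screwdriver and bottle look unmoved in the last top view. I compared them by eye only.

Checks that failed or disagreed:

- **First grasp missed:** the fingers closed on nothing just above the bar. The visible fingertips sit about 33 mm behind the stated TCP, so I reopened, went 33 mm lower and gripped the bar.
- **Whole-lid angle fits:** these gave up to 0.207 rad. The same fits read up to 0.035 rad with the lid shut, probably because of the window, so I trusted the frame strip.
- **Force on the tool:** the last reading was about 8 N downward and 5 N sideways, more than the lid's expected 4 N weight. I take this as slight strain between arm and handle.
- **Opening reading:** it read 7.8 mm on the 10 mm bar.

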